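# Stopper the flask and hold the warming-bath lid open

### The job

Get the flask ready for the warming bath: put the white stopper fully home and straight in the neck of the flask, let go of it and leave the flask standing upright where it is. Then lift the bath's lid, which has a bar handle, to 45 degrees and keep holding it there, still, so that a colleague can lower the flask in; the lid springs shut if let go, so finish while still holding it. Do not disturb the bottle, timer, dish or beaker standing round about.

Things in the scene. Friction and masses are not known exactly. Their poses are not given: they have to be found in the camera images.
- flask: Clear glass wide-neck conical flask, loose, standing upright, 0.35 kg, 130 mm high, 84 mm across the base, tapering from 10 mm height to a straight neck 40 mm outside diameter between 85 and 130 mm height. Origin: centre of its underside, z up.
- flask_mouth (a point): Centre of the flask's open mouth, level with the rim, 130 mm above its origin. The bore is round, 34 mm in diameter, straight, over 40 mm deep.
- stopper: White plastic stopper, loose, 50 g, standing on its narrow end on the bench: a plug tapering from 27 mm diameter at the foot to 31 mm, 32 mm long, under a cylindrical head 46 mm in diameter and 24 mm high (total height 56 mm). Origin: centre of the narrow foot, z up through the head. The head is wider than the flask's neck, so that it stops on the rim.
- stopper_collar (a point): Centre of the flat underside of the stopper's head, 32 mm above its foot. It meets the flask's mouth point when the stopper is fully home.
- bath: White bench-top warming bath, fixed, a hollow box 200 x 220 x 114 mm with a hinged steel lid on top. Origin: centre of its underside; x points from its front (control panel, towards the robot) to its back (hinge), y along its width to its left, z up.
- lid (a joint): Lid angle in rad, 0 shut, grows as the front edge rises; 0.785 is 45 degrees, stop at 1.75. The hinge is at the back, along the bath's y axis. Weight and a spring pull the lid shut from every angle: about 3 to 4 N at the handle.
- lid_hinge (a point): Middle of the hinge axis: 94 mm behind the bath's origin (+x of the bath), 116 mm above the bench. It does not move.
- lid_handle (a point): Middle of the lid's handle: a round black bar 12 mm thick, along the bath's y axis, 98 mm free length between two steel posts, bar centre 43 mm above the lid's top face. With the lid shut it lies 150 mm in front of and 55 mm above the hinge axis (171 mm above the bench); it moves with the lid. The bar can turn between flat finger pads as the lid swings.
- bottle: Small screw-cap glass bottle, 56 mm across, 104 mm high, loose bystander. Origin: centre of its underside.
- timer: Flat square bench timer, 62 x 62 x 19 mm, loose bystander. Origin: centre of its underside.
- dish: Round lidded culture dish, 57 mm across, 14 mm high, loose bystander. Origin: centre of its underside.
- beaker: Small glass beaker, 52 mm across, 70 mm high, loose bystander. Origin: centre of its underside.
There are look-alikes about, which are no part of the job. Leave any pink or yellow look-alike of the stopper alone.

How it is judged:
By the outcome, as a careful person would: the job done as asked, in the order asked, and still so for the second after the job is handed in, while the arm keeps its last pose, push and grip.
It also fails if it takes over 56 s, if anything falls off the work surface, if the arm or the gripper's body presses on something with over 40 N, if the wrist force passes 120 N, or if a joint passes its speed limit or range.

### The arm

A 7-joint arm with a two-finger parallel gripper is mounted at the origin on a cart in front of the work surface, level with it; the furniture and walls round the work are solid. World frame = base frame: x ahead of the robot, y to its left, z up, the work surface at z = 0. Lengths are in m, angles in rad, forces in N, time in s.
With the tool pointing down it reaches from about 0.35 to 0.9 m from the base axis. Payload 8.1 kg.
Tool frame: the origin (TCP) lies on the centre line of the jaws, within the pads' length; the fingertips stand 19 mm ahead of it and the grasp point (between the pads) is the TCP; z points along the fingers, y is the direction in which the jaws open and shut (so a half turn about z gives the same grasp; the last joint's range is limited). The gripper opens to 92 mm and grips with 3 to 60 N. Pads are 19 mm wide; open, the fingers measure 130 mm over their backs; the gripper's body (75 mm by 190 mm) begins 47 mm behind the grasp point.
Start: joints at [1.128, 0.434, 0.025, 1.573, -0.012, 1.134, -0.075], TCP at [0.208, -0.589, 0.225] pointing down, gripper open.
Joint ranges: [-2.62, 2.62], [-0.44, 2.09], [-1.27, 1.32], [0.08, 2.57], [-1.32, 4.46], [0.12, 2], [-2.74, 2.74]. Speed limits (rad/s): [2.22, 2.22, 3.01, 3.01, 3.14, 3.14, 3.14].

### API

Orientations are given as a rotation vector (axis times angle).
In Python, from cell import monitor, imaging, workorder, outline_of gives the robot as it stands.
- The arm moves only by the tool move_arm, never from a script. Its argument "series" is a list of rows, each a list of 6 numbers: the shift along the world's x, y, z in cm, then the turn, a rotation vector about the world's x, y, z in degrees. A call has 1 to 8 rows; each row shifts and turns the commanded pose from where the row before left it; what a row does not reach is not made up. A row lasts 1/10 s, in which the tool goes at most 50 mm and 8.59 degrees, less where a joint would pass 70% of its speed; a pose out of reach is approached as far as the arm can. A call with a gripper value outside its range is refused whole. "grip" is the opening, from 0 (shut) to 1 (fully open), set as the call begins (left out, the last holds). The fingers move at their own pace and stop on an object; "force" is the grip in N (left out, the last holds). Time passes only in rows, so rows that do not move let the fingers close. It gives the time, the measured TCP pose, the force and the opening at its end, in the units of the state.
- monitor.observe(): the state, without advancing time (a new reading comes with each control period).
- imaging.get_image(name): name is "side" or "top"; returns a dict with "color" (384x512x3 uint8, red, green, blue), "fx", "fy", "cx", "cy" (pixels), "dist_coeffs" ([k1, k2, p1, p2, k3] as OpenCV has them; the pictures are not rectified), "rvec" (rotation vector, rad) and "tvec" (3), from world to camera coordinates, as OpenCV has them. Camera axes: x right, y down, z forward; pixel columns grow to the right and rows downward; lengths in m; the calibration is good to about 2 mm. A picture is of the moment at which its call begins. There is no depth.
- workorder.sign_off(): hands the job in, once; it reports no verdict.
Trained networks look in the newest picture that a camera, given by its name, has taken for a name from the list of things; names that differ only in an ending like _2 or _b are one class to them, and where a whole thing is asked for, a point or a joint stands for the part that bears it (a point fixed in the world has none). Each returns a list of dicts, best first, with "p" (0 to 1); they miss things now and then, are a little off and sometimes report something else, mostly with a low value. They report only what shows in the picture. A call takes as long as a camera call. They do not tell look-alikes from the thing itself.
- outline_of(camera, thing): "mask" (384x512 bool, what is visible of it) and "rect" ([left, top, width, height] in pixels, round what is visible of it).
The state is a dict: "clock": time; "joints": joint angles; "dq": joint speeds; "joint_efforts": joint torques, N m; "position": TCP position; "ee_rot": TCP orientation; "force": force on the tool from outside, world axes, zero at the start; "ft_torque": the same for the moment, N m; "width": opening from 0.0 (shut) to 1.0 (fully open).
Only numpy, scipy, OpenCV 4.12 (cv2) and the standard library are available. Lean on these libraries where they do the work, as an engineer would, in place of code of your own. Each camera call takes 0.05 s, during which the arm holds its last target. There are 200 camera calls.

## Working session

There is one attempt and no reset: what is moved stays moved. The work goes in short steps, Python scripts to look and compute and a tool call to move; the robot and the scene stay as the last step left them, time stands still between calls to the robot, and variables do not carry over. Pictures are saved under pics/ and viewed, about 8 in all and at most 12, crops included, and the job is handed in when it is done.

Besides the shell and the picture viewer there is one more tool, called after "Request:" as name(argument=value, ...) on one line, values as JSON. move_arm: Moves the arm, as the interface text tells. Its arguments: {"type":"object","properties":{"series":{"type":"array"},"grip":{"type":"number"},"force":{"type":"number"}},"required":["series"]}

```bash
mkdir -p pics; ls
cat > h.py <<'E'
import numpy as np, cv2
from cell import monitor, imaging, workorder, outline_of
def cam(n):
    im=imaging.get_image(n)
    im['K']=np.array([[im['fx'],0,im['cx']],[0,im['fy'],im['cy']],[0,0,1.]])
    im['R']=cv2.Rodrigues(np.array(im['rvec'],float))[0]; im['t']=np.array(im['tvec'],float).ravel()
    im['d']=np.array(im['dist_coeffs'],float); return im
def onplane(im,uv,z):
    p=cv2.undistortPoints(np.array([[uv]],float),im['K'],im['d'])[0,0]
    d=im['R'].T@np.array([p[0],p[1],1]); c=-im['R'].T@im['t']
    return c+d*(z-c[2])/d[2]
def proj(im,P):
    return cv2.projectPoints(np.atleast_2d(P).astype(float),np.array(im['rvec'],float),im['t'],im['K'],im['d'])[0][:,0]
E
python3 - <<'E'
from h import *
ims={n:cam(n) for n in('top','side')}
for n,im in ims.items():
    c=-im['R'].T@im['t']; print(n,'campos',c.round(3),'fwd',im['R'][2].round(2))
    for th in ['flask','stopper','bath','lid_handle','bottle','timer','dish','beaker']:
        for r in outline_of(n,th):
            if r['p']<.2: continue
            m=r['mask']; ys,xs=np.nonzero(m); print(n,th,round(r['p'],2),r['rect'],(xs.mean().round(1),ys.mean().round(1)),onplane(im,(xs.mean(),ys.mean()),0.05)[:2].round(3),im['color'][m].mean(0).round())
a=np.hstack([ims['top']['color'],ims['side']['color']])[:,:,::-1]
cv2.imwrite('pics/top.png',cv2.resize(a[:,:512],(800,600)));cv2.imwrite('pics/side.png',cv2.resize(a[:,512:],(800,600)))
E
```

```text
pics
top campos [ 0.465 -0.068  1.606] fwd [ 0.09 -0.01 -1.  ]
top flask 0.71 [219.4, 221.7, 19.5, 16.6] (np.float64(228.6), np.float64(229.3)) [0.44  0.021] [117. 128. 129.]
top stopper 0.57 [169.3, 226.9, 9.9, 9.0] (np.float64(173.7), np.float64(229.1)) [0.443 0.238] [140. 137. 143.]
top stopper 0.5 [192.4, 205.5, 7.9, 13.1] (np.float64(193.1), np.float64(211.8)) [0.51  0.161] [161.  86. 114.]
top bath 0.79 [267.6, 165.1, 64.3, 63.3] (np.float64(300.0), np.float64(195.5)) [ 0.57  -0.263] [109. 107. 116.]
top lid_handle 0.81 [265.4, 165.3, 66.2, 62.3] (np.float64(300.3), np.float64(195.9)) [ 0.569 -0.264] [110. 109. 118.]
top lid_handle 0.42 [370.5, 220.3, 15.8, 11.8] (np.float64(378.8), np.float64(223.7)) [ 0.454 -0.575] [110. 109. 106.]
top bottle 0.5 [218.1, 175.8, 12.3, 10.5] (np.float64(225.3), np.float64(179.5)) [0.637 0.033] [ 84.  92. 111.]
top timer 0.67 [163.5, 182.0, 15.8, 16.6] (np.float64(171.1), np.float64(190.2)) [0.597 0.249] [117. 112. 108.]
top timer 0.49 [217.1, 174.3, 10.4, 14.4] (np.float64(224.7), np.float64(179.4)) [0.638 0.035] [ 83.  91. 109.]
top dish 0.61 
[... 831 characters left out ...]
50. 151.]
side lid_handle 0.8 [253.7, 168.1, 75.1, 37.4] (np.float64(290.4), np.float64(185.8)) [ 0.655 -0.338] [166. 165. 170.]
side lid_handle 0.44 [242.4, 217.4, 26.2, 46.1] (np.float64(255.3), np.float64(241.7)) [0.436 0.034] [170. 185. 179.]
side bottle 0.72 [212.8, 203.7, 12.5, 29.4] (np.float64(217.2), np.float64(219.3)) [0.634 0.048] [165. 172. 178.]
side timer 0.69 [156.1, 245.8, 25.2, 17.2] (np.float64(170.7), np.float64(255.3)) [0.549 0.293] [189. 183. 172.]
side dish 0.65 [198.3, 234.9, 14.1, 8.0] (np.float64(203.0), np.float64(239.4)) [0.559 0.161] [190. 179. 171.]
side beaker 0.68 [359.7, 180.1, 14.5, 20.7] (np.float64(364.8), np.float64(189.3)) [ 0.442 -0.549] [191. 190. 179.]
```

View crops.

Run:
```python
from h import *
t=cam('top')['color'];s=cam('side')['color']
c=lambda a,x0,y0,w,h:cv2.resize(np.ascontiguousarray(a[y0:y0+h,x0:x0+w,::-1]),(800,600 if False else int(h*800/w)),interpolation=cv2.INTER_CUBIC)
cv2.imwrite('pics/t1.png',c(t,150,155,200,100));cv2.imwrite('pics/s1.png',c(s,150,160,200,130))
```

```text
(no output)
```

View pics/t1.png

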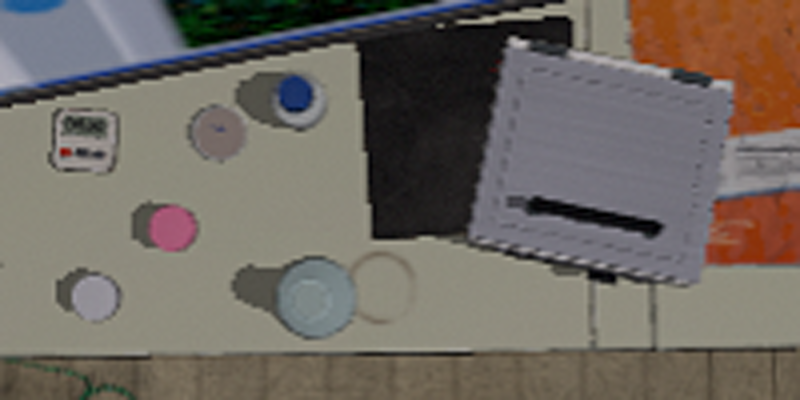

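View pics/s1.png

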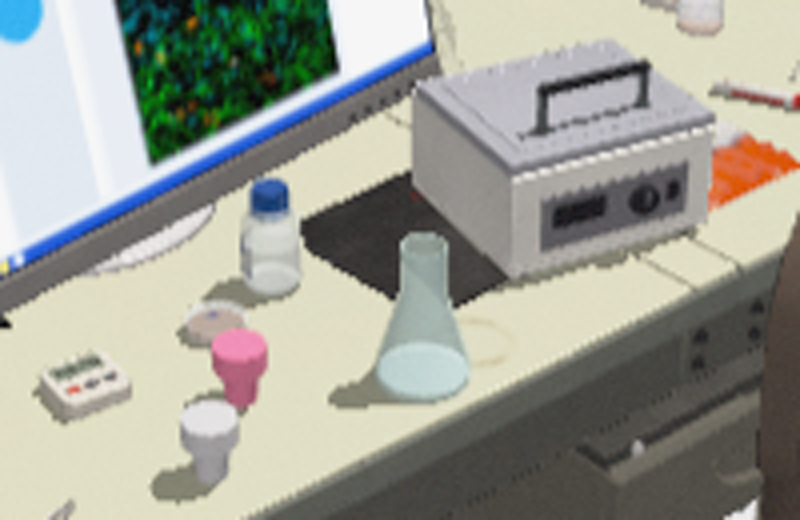

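View pics/side.png

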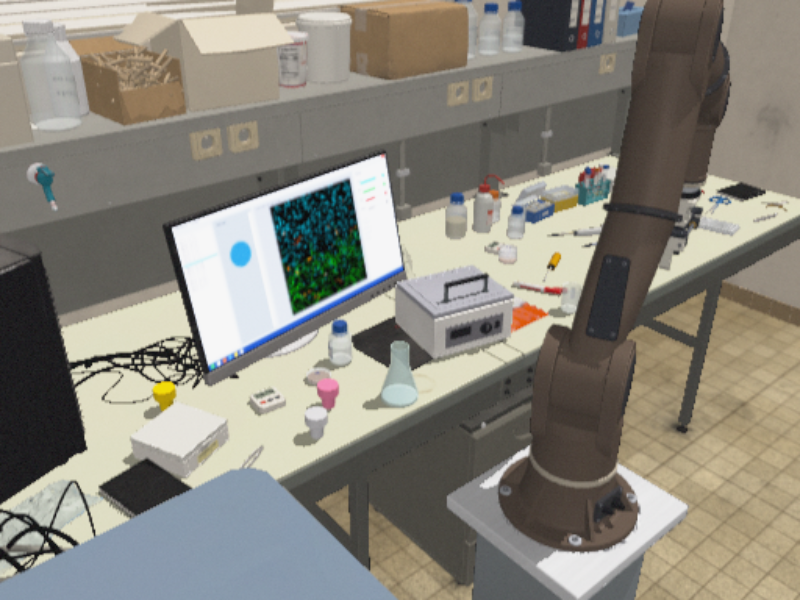

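```bash
cat >> h.py <<'E'
from scipy.optimize import minimize
SS=8
def hullmask(im,P,box):
    x0,y0,w,h=box; p=((proj(im,P)-[x0,y0]+.5)*SS-.5)
    m=np.zeros((h*SS,w*SS),np.uint8)
    return m,p
def circ(x,y,z,r):
    a=np.linspace(0,2*np.pi,40,endpoint=False); return np.c_[x+r*np.cos(a),y+r*np.sin(a),0*a+z]
def sil(im,parts,box):
    m=None
    for P in parts:
        mm,p=hullmask(im,P,box); m=mm if m is None else m
        cv2.fillConvexPoly(m,cv2.convexHull(np.round(p*16).astype(np.int32)),1,shift=4)
    return cv2.resize(m.astype(np.float32),(box[2],box[3]),interpolation=cv2.INTER_AREA)
def flask(q): x,y=q; return [np.r_[circ(x,y,0,.042),circ(x,y,.01,.042),circ(x,y,.085,.02)],np.r_[circ(x,y,.085,.02),circ(x,y,.13,.02)]]
def stopper(q,z=0): x,y=q; return [np.r_[circ(x,y,z,.0135),circ(x,y,z+.032,.0155)],np.r_[circ(x,y,z+.032,.023),circ(x,y,z+.056,.023)]]
def bath(q):
    x,y,w=q; c,s=np.cos(w),np.sin(w)
    return [np.array([[x+c*a-s*b,y+s*a+c*b,z] for a in(-.1,.1) for b in(-.11,.11) for z in(0,.12)])]
def fit(views,model,q0):
    """views: list of (im,mask)"""
    V=[]
    for im,m in views:
        r=cv2.boundingRect(m.astype(np.uint8)); b=(r[0]-12,r[1]-12,r[2]+24,r[3]+24)
        V.append((im,m[b[1]:b[1]+b[3],b[0]:b[0]+b[2]].astype(np.float32),b))
    f=lambda q:sum(np.abs(sil(im,model(q),b)-m).sum()/m.sum() for im,m,b in V)
    n=len(q0); s=np.vstack([q0]+[np.array(q0)+np.eye(n)[i]*(.008 if i<2 else .08) for i in range(n)])
    r=minimize(f,q0,method='Nelder-Mead',options=dict(initial_simplex=s,xatol=1e-4,fatol=1e-4)); return r.x.round(4),round(r.fun,3)
def best(n,th,im,q,z):
    uv=proj(im,[[*q,z]])[0]
    L=[r['mask'] for r in outline_of(n,th) if r['mask'].any() and np.hypot(*(np.array(np.nonzero(r['mask'])).mean(1)[::-1]-uv))<15]
    return L[0] if L else None
E
python3 - <<'E'
from h import *
ims={n:cam(n) for n in('top','side')}
for th,mod,q0,z in [('flask',flask,(.44,.02),.05),('stopper',stopper,(.44,.24),.04),('bath',bath,(.57,-.265,-.2),.06)]:
    ms=[(ims[n],best(n,th,ims[n],q0[:2],z)) for n in ims]; ms=[m for m in ms if m[1] is not None]
    print(th,'both',fit(ms,mod,q0),*[fit([m],mod,q0) for m in ms])
s=monitor.observe(); print(s['position'],s['ee_rot'],s['width'],s['clock'],s['force'])
im=ims['top']
print('stopper head',onplane(im,(174,229.25),.056),'handle ends',onplane(im,(150+527/4,155+203/4),.171),onplane(im,(150+660/4,155+229/4),.171))
E
```

```text
flask both (array([0.4425, 0.0231]), np.float64(0.073)) (array([0.4425, 0.0231]), np.float64(0.073))
stopper both (array([0.4445, 0.2436]), np.float64(0.407)) (array([0.4424, 0.2385]), np.float64(0.096)) (array([0.4435, 0.2463]), np.float64(0.074))
bath both (array([ 0.5683, -0.2562, -0.2193]), np.float64(0.107)) (array([ 0.5674, -0.2563, -0.2191]), np.float64(0.033)) (array([ 0.578 , -0.2584, -0.227 ]), np.float64(0.052))
[ 0.20830209 -0.58929605  0.22456124] [3.09629252e+00 5.31043837e-01 4.39926366e-05] 1.0007424086096748 1.4 [ 0.31380079  0.67329308 -0.01094512]
stopper head [0.44241988 0.23520717 0.056     ] handle ends [ 0.52544563 -0.18037359  0.171     ] [ 0.50027983 -0.30160325  0.171     ]
```

Run:
```python
from h import *
ims={n:cam(n) for n in('top','side')}
def ov(n,parts,ctr,w,h):
    im=ims[n]; x0,y0=int(ctr[0]-w/2),int(ctr[1]-h/2); k=400//w
    a=cv2.resize(np.ascontiguousarray(im['color'][y0:y0+h,x0:x0+w,::-1]),(w*k,h*k),interpolation=cv2.INTER_NEAREST)
    for P,c in parts:
        p=(proj(im,P)-[x0,y0]+.5)*k; cv2.polylines(a,[np.round(p).astype(int)],True,c,1)
    return a
S=(.4425,.240);F=(.4425,.0231)
sp=[(circ(*S,z,r),(0,0,255)) for z,r in((0,.0135),(.032,.023),(.056,.023))]
fp=[(circ(*F,z,r),(0,0,255)) for z,r in((0,.042),(.085,.02),(.13,.02))]
A=np.vstack([np.hstack([ov(n,sp,c,40,30) ,ov(n,fp,d,40 if n=='top' else 50,30 if n=='top' else 50)[:300,:400]]) for n,c,d in(('top',(174,229),(228,229)),('side',(203,267),(255,240)))])
cv2.imwrite('pics/ov.png',A)
for n in ims:
  for r in outline_of(n,'flask')[:1]:print(n,r['rect'],r['p'])
```

```text
top [217.0, 220.4, 20.6, 20.3] 0.82
side [240.9, 217.4, 26.0, 42.6] 0.69
```

View pics/ov.png

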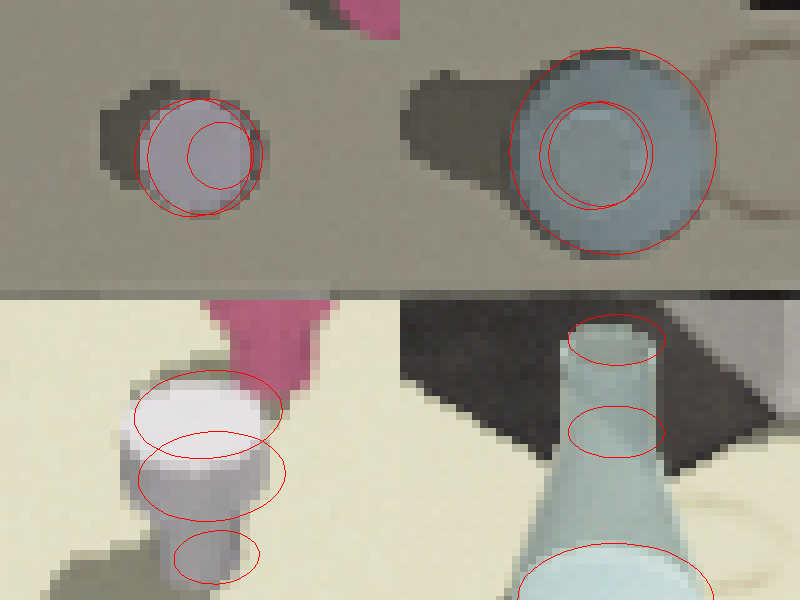

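Request:
move_arm(series=[[2.4,4.2,1.2,0,0,-2.5],[2.4,4.2,1.2,0,0,-2.5],[2.4,4.2,1.2,0,0,-2.5],[2.4,4.2,1.2,0,0,-2.5],[2.4,4.2,1.2,0,0,-2.5],[2.4,4.2,1.2,0,0,-2.5],[2.4,4.2,1.2,0,0,-2.5],[2.4,4.2,1.2,0,0,-2]], grip=1)

```text
clock: 2.4
position: [0.4009, -0.2515, 0.3214]
ee_rot: [3.141, -0.004, 0.001]
force: [0.8, -0.7, -0.1]
width: 1.003
```

Request:
move_arm(series=[[0.4,4.5,0,0,0,0],[0.4,4.5,0,0,0,0],[0.4,4.5,0,0,0,0],[0.4,4.5,0,0,0,0],[0.4,4.5,0,0,0,0],[0.4,4.5,0,0,0,0],[0.4,4.5,0,0,0,0],[0.4,4.5,0,0,0,0]])

```text
clock: 3.2
position: [0.4321, 0.1084, 0.3209]
ee_rot: [3.141, -0.002, 0.002]
force: [0.8, 0.7, -0.9]
width: 1.003
```

Request:
move_arm(series=[[0.2,4,-2,0,0,0],[0.2,4,-2,0,0,0],[0,4,-2,0,0,0],[0,1,-4,0,0,0],[0,0,-4,0,0,0],[0,0,0,0,0,0],[0,0,0,0,0,0]])

```text
clock: 3.9
position: [0.4363, 0.2366, 0.1811]
ee_rot: [3.141, -0.001, -0.001]
force: [-0.2, 0.1, 0.5]
width: 1.001
```

Request:
move_arm(series=[[0.6,0.2,-4,0,0,0],[0,0,-4,0,0,0],[0,0,-3,0,0,0],[0,0,-1.8,0,0,0],[0,0,0,0,0,0],[0,0,0,0,0,0]])

```text
clock: 4.5
position: [0.4439, 0.2393, 0.0546]
ee_rot: [-3.14, 0.002, -0.004]
force: [0.3, 0.1, 0.5]
width: 1.0
```

Run:
```python
from h import *
ims={n:cam(n) for n in('top','side')}
s=monitor.observe(); print(s['position'],s['force'],s['width'])
f=lambda n,x,y,w,h:cv2.resize(np.ascontiguousarray(ims[n]['color'][y:y+h,x:x+w,::-1]),(400,400*h//w),interpolation=cv2.INTER_CUBIC)
cv2.imwrite('pics/g1.png',np.hstack([f('top',145,200,60,60),f('side',173,230,60,60)]))
```

```text
[0.44393058 0.23946806 0.05473632] [-0.02235624  0.68541447 -0.74625874] 0.9999360378474971
```

View pics/g1.png

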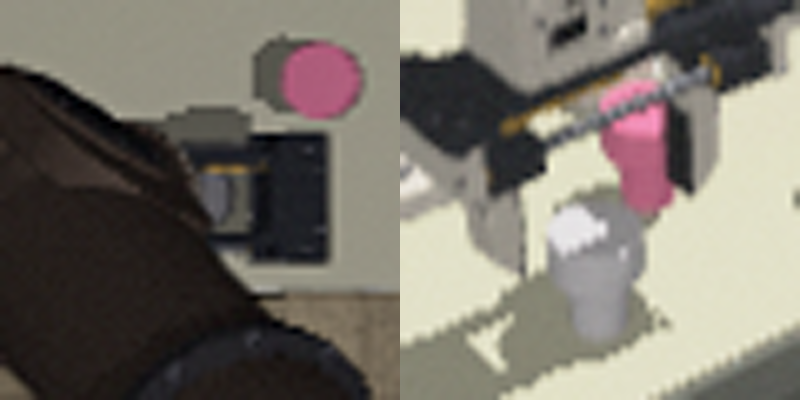

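Run:
```python
from h import *
im=cam('side')
for P in [(.444,.2395,.0357),(.444,.2395,.056),(.444,.2395,0),(.4345,.2855,.0357),(.4345,.1935,.0357)]:
    print(P,((proj(im,P)[0]-[173,230]+.5)*6.667).round(0))
```

```text
(0.444, 0.2395, 0.0357) [206. 255.]
(0.444, 0.2395, 0.056) [204. 220.]
(0.444, 0.2395, 0) [210. 316.]
(0.4345, 0.2855, 0.0357) [136. 304.]
(0.4345, 0.1935, 0.0357) [297. 227.]
```

Run:
```python
from h import *
im=cam('side')
x,y,w,h=175,225,56,42;k=14
a=cv2.resize(np.ascontiguousarray(im['color'][y:y+h,x:x+w,::-1]),(w*k,h*k),interpolation=cv2.INTER_NEAREST)
X,Y=.444,.2395
for yy in(Y+.046,Y+.065,Y-.046,Y-.065):
    for z in(.0357,.0547,.08):
        p=(proj(im,[[X-.0095,yy,z],[X+.0095,yy,z]])-[x,y]+.5)*k
        cv2.polylines(a,[p.round().astype(int)],False,(0,0,255) if z<.04 else (0,200,0) if z<.06 else (255,0,0),2)
cv2.imwrite('pics/g2.png',a)
```

```text
(no output)
```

View pics/g2.png

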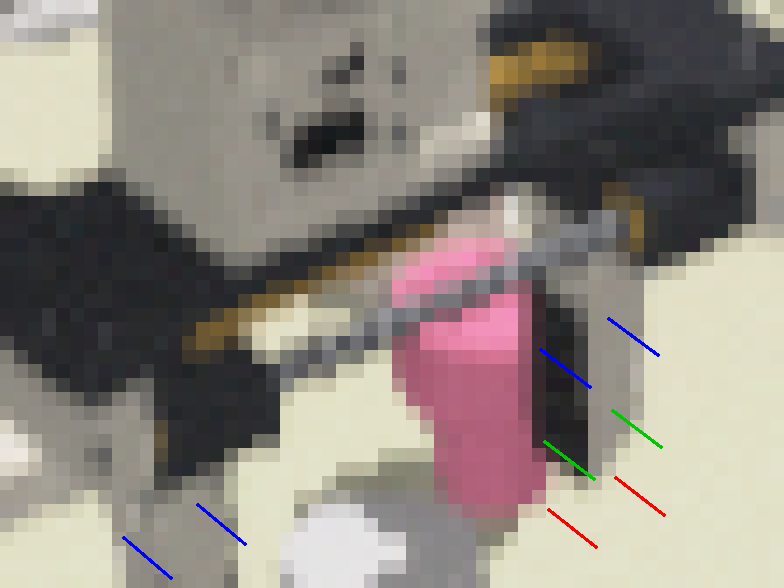

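Run:
```python
from h import *
im=cam('top')
for P in [(.444-.0375,.1445,.102),(.444+.0375,.1445,.102),(.444+.0375,.1445,.15),(.4425,.2365,.056)]:
    print(P,((proj(im,P)[0]-[145,200]+.5)*6.667).round(0))
```

```text
(0.40650000000000003, 0.1445, 0.102) [339. 262.]
(0.4815, 0.1445, 0.102) [339. 130.]
(0.4815, 0.1445, 0.15) [327. 129.]
(0.4425, 0.2365, 0.056) [194. 198.]
```

Request:
move_arm(series=[[0,0,-0.4,0,0,0],[0,0,-0.4,0,0,0],[0,0,0,0,0,0]])

```text
clock: 5.05
position: [0.4419, 0.2384, 0.0439]
ee_rot: [3.141, -0.001, -0.001]
force: [-0.1, -1.0, -0.5]
width: 0.998
```

Request:
move_arm(series=[[0,0,0,0,0,0],[0,0,0,0,0,0],[0,0,0,0,0,0],[0,0,0,0,0,0],[0,0,0,0,0,0],[0,0,0,0,0,0],[0,0,0,0,0,0],[0,0,0,0,0,0]], grip=0.3, force=5)

```text
clock: 5.85
position: [0.4423, 0.2388, 0.0446]
ee_rot: [-3.142, 0.001, -0.0]
force: [0.3, -0.3, -0.4]
width: 0.5
```

Request:
move_arm(series=[[0,0,0,0,0,0],[0,0,0,0,0,0],[0,0,1,0,0,0],[0,0,3,0,0,0],[0,0,4,0,0,0],[0,0,4,0,0,0],[0,0,3,0,0,0],[0,0,1.5,0,0,0]], grip=0.3, force=15)

```text
clock: 6.65
position: [0.4429, 0.2395, 0.2132]
ee_rot: [-3.14, 0.0, -0.006]
force: [0.1, 0.1, -0.2]
width: 0.488
```

Run:
```python
from h import *
ims={n:cam(n) for n in('top','side')}
s=monitor.observe();p=s['position'];print(p,s['force'],s['width'])
for i in range(2):
  for n in ims:
    m=best(n,'flask',ims[n],(.442,.022),.05)
    if m is not None: print(n,'flask',fit([(ims[n],m)],flask,(.442,.022)))
    m=best(n,'stopper',ims[n],p[:2],p[2])
    if m is not None: print(n,'stopper',[fit([(ims[n],m)],lambda q:stopper(q,p[2]-d),p[:2]) for d in(.034,.0445,.056)])
  ims={n:cam(n) for n in('top','side')}
im=ims['side']
x,y,w,h=165,190,100,75
a=cv2.resize(np.ascontiguousarray(im['color'][y:y+h,x:x+w,::-1]),(800,600),interpolation=cv2.INTER_CUBIC)
cv2.imwrite('pics/g3.png',a)
```

```text
[0.44323347 0.23952231 0.21238386] [ 0.51179876 -0.12765448 -1.71139734] 0.48890700915809343
top flask (array([0.44 , 0.022]), np.float64(0.054))
side flask (array([0.4414, 0.0291]), np.float64(0.06))
side stopper [(array([0.4339, 0.2517]), np.float64(0.317)), (array([0.4474, 0.2434]), np.float64(0.286)), (array([0.4634, 0.2329]), np.float64(0.253))]
top flask (array([0.4412, 0.0236]), np.float64(0.136))
side flask (array([0.4401, 0.0299]), np.float64(0.047))
side stopper [(array([0.4229, 0.2562]), np.float64(0.323)), (array([0.4362, 0.2478]), np.float64(0.291)), (array([0.452 , 0.2376]), np.float64(0.261))]
```

View pics/g3.png

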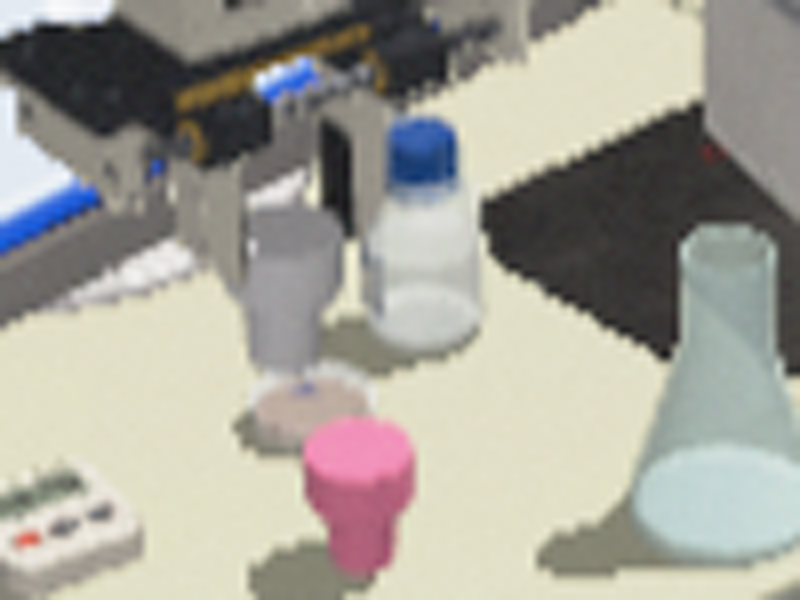

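Run:
```python
from h import *
im=cam('side')
p=monitor.observe()['position'];print(p)
print('pred axis', proj(im,[[*p[:2],p[2]+.01],[*p[:2],p[2]-.045]]))
for r in outline_of('side','stopper'):
    m=r['mask']
    print(round(r['p'],2),r['rect'])
    for y in np.unique(np.nonzero(m)[0]):
        xs=np.nonzero(m[y])[0]; print((int(y),int(xs.min()),int(xs.max())),end=' ')
    print()
x0,y0=188,210
print(im['color'][214:240,190:212].astype(int).sum(2)//3)
```

```text
[0.44225122 0.23872877 0.20938906]
pred axis [[201.08288963 217.86970473]
 [201.98557453 233.49386417]]
0.77 [98.0, 243.1, 15.3, 17.9]
(244, 103, 107) (245, 100, 109) (246, 99, 110) (247, 98, 110) (248, 98, 110) (249, 98, 111) (250, 98, 111) (251, 98, 111) (252, 98, 111) (253, 98, 111) (254, 98, 111) (255, 99, 110) (256, 100, 110) (257, 101, 110) (258, 102, 109) (259, 102, 108) (260, 102, 107) (261, 103, 106) 
0.74 [203.3, 244.7, 13.3, 15.6]
(242, 208, 212) (243, 205, 214) (244, 204, 215) (245, 203, 215) (246, 203, 216) (247, 203, 216) (248, 203, 216) (249, 203, 216) (250, 203, 216) (251, 203, 216) (252, 203, 215) (253, 204, 214) (254, 205, 214) (255, 206, 213) (256, 206, 213) (257, 206, 213) (258, 206, 213) (259, 207, 213) (260, 208, 212) 
0.73 [195.1, 213.2, 15.6, 23.2]
(215, 197, 204) (216, 196, 206) (217, 196, 207) (218, 196, 207) (219, 196, 207) (220, 196, 207) (221, 195, 207) (222, 195, 207) (223, 195, 207) (224, 195, 207) (225, 193, 207) (226, 193, 206) (227, 194, 205) (228, 194, 205) (229, 195, 204) (230, 196, 204) (231, 196, 204) (232, 196, 204) (233, 196, 204) (234, 196, 20
[... 1962 characters left out ...]
7 155 150 141 131 124 126 124
  126 126 125 127]
 [217 215 215 214 217 209 147 150 154 158 156 156 148 138 125 127 125 125
  126 124 124 126]
 [216 215 214 215 214 215 148 150 154 157 156 153 148 140 122 136 137 126
  126 126 125 124]
 [216 217 215 217 215 215 182 163 155 156 157 154 148 151 153 187 176 176
  159 137 127 127]
 [216 215 215 215 216 217 211 174 183 179 172 165 165 189 191 205 203 201
  191 179 158 128]
 [214 216 216 215 217 218 218 211 217 208 193 185 178 180 183 188 192 186
  204 209 187 188]
 [216 217 216 216 215 214 221 221 211 198 183 176 155 142 162 173 174 174
  191 194 205 222]
 [216 215 216 215 216 207 222 204 184 175 175 167 159 160 167 173 174 172
  174 174 191 226]]
```

Request:
move_arm(series=[[0,-1.5,0,0,0,0],[0,-3,0,0,0,0],[0,-4,0,0,0,0],[-0.1,-4.6,0,0,0,0],[0,-4,0,0,0,0],[0,-3,0,0,0,0],[0,-1.5,0,0,0,0],[0,0,0,0,0,0]])

```text
clock: 8.25
position: [0.4412, 0.0202, 0.2095]
ee_rot: [3.141, -0.008, -0.0]
force: [1.0, 1.3, -1.5]
width: 0.492
```

Request:
move_arm(series=[[0,0,-0.5,0,0,0],[0,0,-1,0,0,0],[0,0,-0.5,0,0,0],[0,0,0,0,0,0],[0,0,0,0,0,0]])

```text
clock: 8.75
position: [0.4411, 0.0233, 0.1893]
ee_rot: [-3.141, -0.001, 0.001]
force: [0.3, -0.0, -0.6]
width: 0.491
```

Run:
```python
from h import *
ims={n:cam(n) for n in('top','side')}
s=monitor.observe();print(s['position'],s['force'],s['width'])
f=lambda n,x,y,w,h:cv2.resize(np.ascontiguousarray(ims[n]['color'][y:y+h,x:x+w,::-1]),(400,400*h//w),interpolation=cv2.INTER_NEAREST)
cv2.imwrite('pics/g4.png',np.hstack([f('side',230,195,50,70),f('top',205,200,50,70)]))
im=ims['side']
a=im['color'].astype(int).sum(2)//3
print(a[206:228,245:265])
```

```text
[0.44143644 0.02305865 0.18964977] [-0.74521862 -0.14417711 -0.69428264] 0.49124366553700394
[[ 51  48  51 106 136 140 143 121 155 159 159 161 159 157 154 149 141 132
  148 147]
 [ 49  50  46  51 125 135 141 119 156 160 160 162 160 156 155 149 142 128
  146 147]
 [ 52  52  49  52 126 139 146 138 158 160 159 160 155 158 153 147 139 130
  147 147]
 [ 53  53  51  52  95 136 151 155 157 159 161 161 161 157 154 147 139 132
  146 147]
 [ 54  54  51  50  53  98 135 150 158 160 160 163 161 155 148 143 144 144
  148 148]
 [ 49  53  50  50  49  48 121 143 153 158 158 156 159 153 142 135 152 148
  146 147]
 [ 48  50  53  56  51  56 121 140 149 156 156 154 154 149 135 143 144 155
  146 147]
 [ 49  49  55  54  53  52 121 141 153 156 159 159 155 147 133 112 137 150
  149 150]
 [ 50  52  56  53  53  53 119 141 153 158 159 157 154 147 130  71 100 143
  148 147]
 [ 53  53  56  58  55  52 122 143 152 154 159 156 152 144 126  66  63 105
  141 149]
 [ 50  48  53  58  50  53 120 143 154 157 157 157 154 142  97  64  64  69
  104 141]
 [ 55  53  51  54  55  56  91 136 154 156 158 155 153 147  75  71  66  7
[... 163 characters left out ...]
  77  71
   71  71]
 [ 50  53  52  56  55 164 170 147 150 154 152 154 152 147 149 151 138  78
   68  69]
 [ 53  54  53  53  58 193 156 148 149 149 151 152 151 147 143 135 182  84
   70  68]
 [ 49  58  53  57  62 170 165 151 147 149 152 151 149 148 143 145 180  81
   67  68]
 [ 51  52  52  53  61 145 165 160 166 156 157 155 156 157 162 150 163  79
   70  71]
 [ 52  51  53  53  57 132 155 159 163 161 163 165 160 159 164 148 155  76
   66  69]
 [ 55  55  51  53  56 152 152 153 157 163 165 165 157 156 154 148 150  74
   64  68]
 [ 57  57  56  54  55 166 161 153 157 158 159 162 161 156 153 147 151  76
   65  65]
 [ 55  58  56  56  56 164 164 161 157 159 159 160 159 159 154 147 154  77
   69  68]]
```

View pics/g4.png

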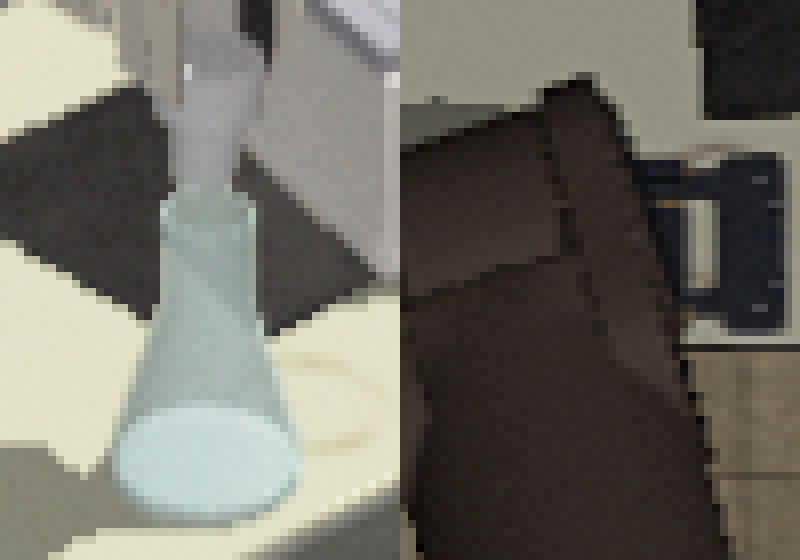

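Request:
move_arm(series=[[-0.1,-0.1,0,0,0,0],[0,0,-0.5,0,0,0],[0,0,-0.5,0,0,0],[0,0,-0.5,0,0,0],[0,0,-0.5,0,0,0],[0,0,-0.5,0,0,0],[0,0,0,0,0,0],[0,0,0,0,0,0]])

```text
clock: 9.65
position: [0.4402, 0.0218, 0.1644]
ee_rot: [-3.142, 0.001, 0.001]
force: [0.7, 0.1, -0.9]
width: 0.493
```

Request:
move_arm(series=[[0,0,-0.4,0,0,0],[0,0,-0.4,0,0,0],[0,0,-0.4,0,0,0],[0,0,-0.3,0,0,0],[0,0,-0.3,0,0,0],[0,0,-0.2,0,0,0],[0,0,0,0,0,0],[0,0,0,0,0,0]])

```text
clock: 10.45
position: [0.4402, 0.0217, 0.1445]
ee_rot: [3.142, -0.001, -0.0]
force: [-0.8, 1.1, -0.6]
width: 0.493
```

Run:
```python
from h import *
im=cam('side')
s=monitor.observe();print(s['position'],s['force'],s['ft_torque'],s['width'])
cv2.imwrite('pics/g5.png',cv2.resize(np.ascontiguousarray(im['color'][190:260,225:285,::-1]),(480,560),interpolation=cv2.INTER_NEAREST))
m=best('side','flask',im,(.441,.023),.05); print(fit([(im,m)],flask,(.442,.022)))
```

```text
[0.44027724 0.02169266 0.14455437] [-0.02026028  0.65419837 -1.48790918] [0.19765911 0.05839069 0.01239638] 0.492116589111361
(array([0.4415, 0.0287]), np.float64(0.129))
```

View pics/g5.png

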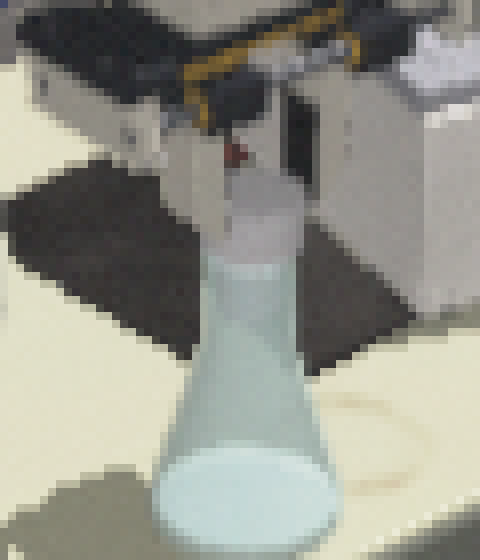

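Request:
move_arm(series=[[0,0,-0.1,0,0,0],[0,0,-0.1,0,0,0],[0,0,0,0,0,0],[0,0,0,0,0,0]])

```text
clock: 10.95
position: [0.4408, 0.022, 0.143]
ee_rot: [-3.141, 0.001, -0.002]
force: [-1.5, 1.6, 5.6]
width: 0.49
```

Request:
move_arm(series=[[0,0,-0.1,0,0,0],[0,0,-0.1,0,0,0],[0,0,0,0,0,0],[0,0,0,0,0,0]])

```text
clock: 11.35
position: [0.4414, 0.0226, 0.1417]
ee_rot: [-3.141, -0.0, -0.004]
force: [-2.3, 2.9, 11.9]
width: 0.488
```

Request:
move_arm(series=[[0,0,0.2,0,0,0],[0,0,0,0,0,0]])

```text
clock: 11.55
position: [0.4404, 0.0217, 0.1427]
ee_rot: [3.142, -0.001, 0.001]
force: [0.4, 0.7, -0.2]
width: 0.49
```

Request:
move_arm(series=[[0,0,0,0,0,0],[0,0,0,0,0,0],[0,0,0,0,0,0],[0,0,0,0,0,0],[0,0,0,0,0,0]], grip=0.9)

```text
clock: 12.05
position: [0.4402, 0.0216, 0.1425]
ee_rot: [3.141, -0.001, -0.0]
force: [-1.2, -0.3, 0.5]
width: 0.871
```

Request:
move_arm(series=[[0,0,1,0,0,0],[0,0,2,0,0,0],[0,0,3,0,0,0],[0,0,4,0,0,0],[0,0,4,0,0,0],[0,0,3,0,0,0],[0,0,0,0,0,0]])

```text
clock: 12.75
position: [0.4423, 0.0224, 0.3173]
ee_rot: [-3.141, 0.001, -0.012]
force: [0.4, 0.5, 0.8]
width: 0.9
```

Run:
```python
from h import *
im=cam('side')
s=monitor.observe();print(s['position'],s['ee_rot'],s['force'],s['width'],s['joints'])
F=(.4425,.0231)
x,y,w,h=228,195,56,70;k=8
a=cv2.resize(np.ascontiguousarray(im['color'][y:y+h,x:x+w,::-1]),(w*k,h*k),interpolation=cv2.INTER_NEAREST);b=a.copy()
for z,r in((0,.042),(.13,.023),(.154,.023)):
    p=(proj(im,circ(*F,z,r))+[-1,1]-[x,y]+.5)*k; cv2.polylines(b,[p.round().astype(int)],True,(0,0,255),1)
cv2.imwrite('pics/g6.png',np.hstack([a,b])[:,:800])
```

```text
[0.44132626 0.0220391  0.31502283] [-3.14157838e+00  9.75264280e-04 -7.35706877e-03] [ 0.19258577 -0.6788377  -0.07680424] 0.8992819807215935 [ 0.29019977  0.09721807 -0.49800696  1.81588823  0.05011932  1.23603277
 -1.79350444]
```

View pics/g6.png

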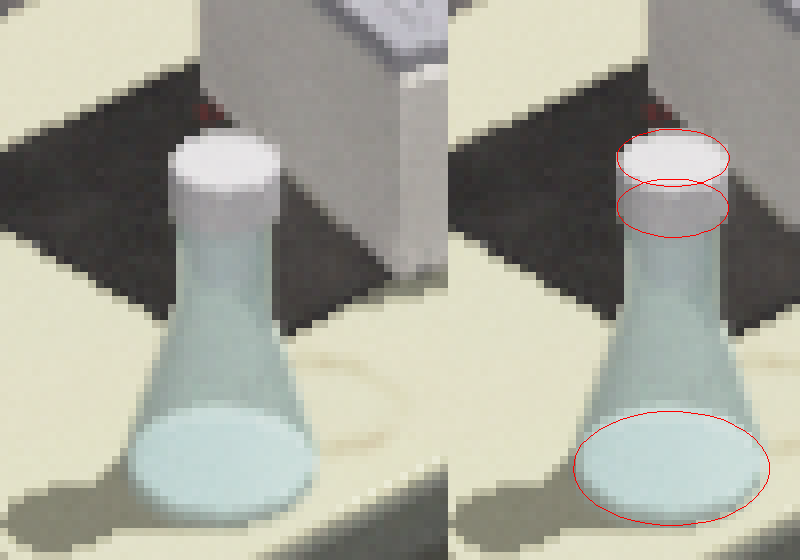

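Request:
move_arm(series=[[0.7,-2.6,0,0,0,7.8],[0.7,-2.6,0,0,0,7.8],[0.7,-2.6,0,0,0,7.8],[0.7,-2.6,0,0,0,7.8],[0.7,-2.6,0,0,0,7.8],[0.7,-2.6,0,0,0,7.8],[0.7,-2.6,0,0,0,7.8],[0.7,-2.6,0,0,0,7.8]], grip=0.8)

```text
clock: 13.6
position: [0.4958, -0.1872, 0.3116]
ee_rot: [-2.682, -1.634, 0.002]
force: [-0.0, 0.3, -0.3]
width: 0.799
```

Request:
move_arm(series=[[0.7,-2.6,-1,0,0,7.8],[0.7,-2.6,-1,0,0,7.6],[0,0,0,0,0,0],[0,0,0,0,0,0]])

```text
clock: 14.0
position: [0.5096, -0.2383, 0.2913]
ee_rot: [-2.446, -1.968, 0.001]
force: [-0.2, 0.6, 0.4]
width: 0.8
```

Run:
```python
from h import *
from scipy.spatial.transform import Rotation as R
im=cam('side');s=monitor.observe();print(s['position'],s['joints'],s['width']);print(R.from_rotvec(s['ee_rot']).as_matrix().round(3))
b=best('side','bath',im,(.57,-.26),.06)
w=-.213;c,sn=np.cos(w),np.sin(w);B=np.array([.5675,-.2563])
g=lambda a,b,z:[B[0]+c*a-sn*b,B[1]+sn*a+c*b,z]
x,y,W,H=240,150,100,75;k=8
a=cv2.resize(np.ascontiguousarray(im['color'][y:y+H,x:x+W,::-1]),(800,600),interpolation=cv2.INTER_CUBIC)
for P in ([g(-.056,-.055,.171),g(-.056,.055,.171)],[g(-.1,-.11,.12),g(-.1,.11,.12),g(.1,.11,.12),g(.1,-.11,.12)]):
    p=(proj(im,P)-[x,y]+.5)*k; cv2.polylines(a,[p.round().astype(int)],True,(0,0,255),1)
cv2.imwrite('pics/h1.png',a)
```

```text
[ 0.50992436 -0.237451    0.29192973] [ 0.69100539  0.32888659 -0.46944882  1.59473948  0.15326192  1.25634911
 -0.01916438] 0.7986786809438182
[[ 0.213  0.977 -0.001]
 [ 0.977 -0.213  0.001]
 [ 0.001 -0.001 -1.   ]]
```

View pics/h1.png

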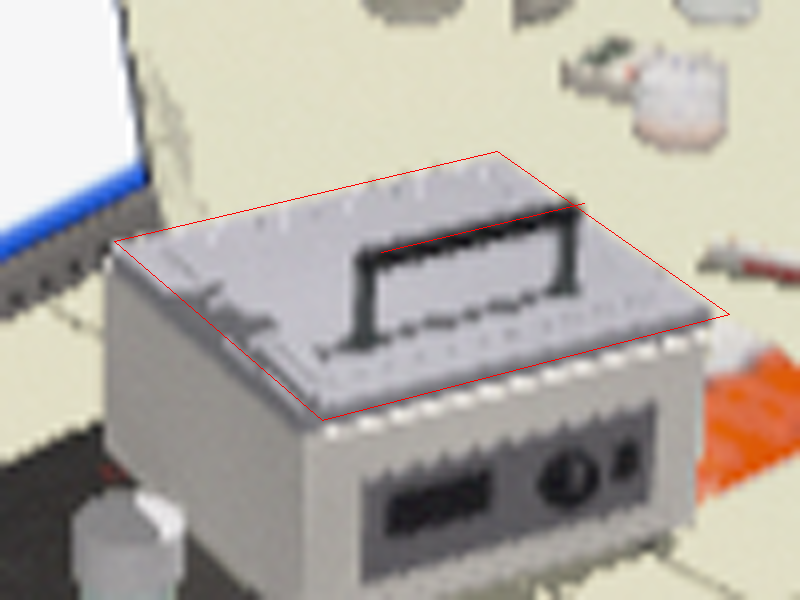

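Request:
move_arm(series=[[0.3,-0.4,-2,0,0,0],[0,0,-3.5,0,0,0],[0,0,-3.5,0,0,0],[0,0,-2,0,0,0],[0,0,-1.2,0,0,0],[0,0,-0.6,0,0,0],[0,0,0,0,0,0]])

```text
clock: 14.8
position: [0.5135, -0.2419, 0.1648]
ee_rot: [2.445, 1.972, 0.0]
force: [0.2, 0.8, 0.3]
width: 0.797
```

Request:
move_arm(series=[[0,0,0,0,0,0],[0,0,0,0,0,0],[0,0,0,0,0,0],[0,0,0,0,0,0],[0,0,0,0,0,0],[0,0,0,0,0,0],[0,0,0,0,0,0],[0,0,0,0,0,0]], grip=0, force=15)

```text
clock: 15.6
position: [0.5133, -0.2423, 0.1645]
ee_rot: [2.446, 1.972, 0.0]
force: [0.2, 0.5, 0.2]
width: 0.156
```

Request:
move_arm(series=[[0,0,0,0,0,0],[0,0,0,0,0,0],[0,0,0,0,0,0]], grip=0, force=25)

```text
clock: 15.9
position: [0.514, -0.2424, 0.1647]
ee_rot: [2.445, 1.971, 0.001]
force: [4.4, -0.6, -2.6]
width: 0.12
```

Run:
```python
import numpy as np
w=-.213;ph0=np.arctan2(.055,.15);r=np.hypot(.15,.055);d=.0065
def tcp(th):
    t=th*20/45; return np.array([-r*np.cos(ph0+th)-d*np.sin(t), r*np.sin(ph0+th)-d*np.cos(t)])
N=16;T=np.radians(45)*(1-np.cos(np.linspace(0,np.pi,N+1)))/2
for i in range(N):
    D=(tcp(T[i+1])-tcp(T[i]))*100; a=np.degrees(T[i+1]-T[i])*20/45
    print([*(float(round(v,2)) for v in (D[0]*np.cos(w),D[0]*np.sin(w),D[1],-np.sin(w)*a,np.cos(w)*a)),0])
print((tcp(T[-1])-tcp(0))@np.eye(2))
```

```text
[0.04, -0.01, 0.11, 0.04, 0.19, 0]
[0.12, -0.03, 0.33, 0.12, 0.56, 0]
[0.21, -0.05, 0.53, 0.2, 0.9, 0]
[0.31, -0.07, 0.71, 0.26, 1.22, 0]
[0.43, -0.09, 0.84, 0.32, 1.48, 0]
[0.54, -0.12, 0.92, 0.37, 1.69, 0]
[0.66, -0.14, 0.95, 0.4, 1.83, 0]
[0.75, -0.16, 0.93, 0.41, 1.91, 0]
[0.82, -0.18, 0.87, 0.41, 1.91, 0]
[0.85, -0.18, 0.77, 0.4, 1.83, 0]
[0.83, -0.18, 0.65, 0.37, 1.69, 0]
[0.76, -0.16, 0.52, 0.32, 1.48, 0]
[0.65, -0.14, 0.4, 0.26, 1.22, 0]
[0.49, -0.11, 0.27, 0.2, 0.9, 0]
[0.31, -0.07, 0.16, 0.12, 0.56, 0]
[0.1, -0.02, 0.05, 0.04, 0.19, 0]
[0.08060172 0.09034889]
```

Gripping the bar (width 0.12 ≈ 11 mm). I'll lift in two calls.

Request:
move_arm(series=[[0.04,-0.01,0.11,0,0.2,0],[0.12,-0.03,0.33,0.1,0.6,0],[0.21,-0.05,0.53,0.2,0.9,0],[0.31,-0.07,0.71,0.3,1.2,0],[0.43,-0.09,0.84,0.3,1.5,0],[0.54,-0.12,0.92,0.4,1.7,0],[0.66,-0.14,0.95,0.4,1.8,0],[0.75,-0.16,0.93,0.4,1.9,0]])

```text
clock: 16.7
position: [0.5429, -0.2487, 0.2171]
ee_rot: [-2.333, -1.882, 0.169]
force: [2.5, 0.1, -8.8]
width: 0.12
```

Request:
move_arm(series=[[0.82,-0.18,0.87,0.4,1.9,0],[0.85,-0.18,0.77,0.4,1.8,0],[0.83,-0.18,0.65,0.4,1.7,0],[0.76,-0.16,0.52,0.3,1.5,0],[0.65,-0.14,0.4,0.3,1.2,0],[0.49,-0.11,0.27,0.2,0.9,0],[0.31,-0.07,0.16,0.1,0.6,0],[0.1,-0.02,0.05,0,0.2,0]])

```text
clock: 17.5
position: [0.5895, -0.2588, 0.2553]
ee_rot: [-2.216, -1.787, 0.324]
force: [-10.0, 2.1, 6.9]
width: 0.12
```

Request:
move_arm(series=[[0,0,0,0,0,0],[0,0,0,0,0,0],[0,0,0,0,0,0],[0,0,0,0,0,0],[0,0,0,0,0,0]])

```text
clock: 18.0
position: [0.5894, -0.2588, 0.2552]
ee_rot: [-2.216, -1.788, 0.323]
force: [-9.0, 2.4, 5.6]
width: 0.119
```

Run:
```python
from h import *
from scipy.spatial.transform import Rotation as R
ims={n:cam(n) for n in('top','side')};im=ims['side']
s=monitor.observe();p=np.array(s['position']);M=R.from_rotvec(s['ee_rot']).as_matrix();tz=M[:,2];print(p,tz,s['force'],s['width'],np.abs(s['dq']).max())
w=-.213;c,sn=np.cos(w),np.sin(w);B=np.array([.5675,-.2563])
# calibrate bath along x from grasp: bar at shut was TCP(.5137,-.2424,.1646) in-plane
e=np.array([c,sn]); ush=e@np.array([.5137,-.2424]); uh=ush+.150
bar=p-.0064*tz; u=e@bar[:2]-uh; z=bar[2]-.116
print('bar rel hinge',u,z,'r',np.hypot(u,z),'lid deg from bar',np.degrees(np.arctan2(z,-u))-20.14)
g=lambda th,a,b,h: (lambda X,Z:[B[0]+c*X-sn*b,B[1]+sn*X+c*b,Z])(.094-a*np.cos(th)+h*np.sin(th),.116+a*np.sin(th)+h*np.cos(th))
x,y,W,H=235,130,112,84;k=7
a=cv2.resize(np.ascontiguousarray(im['color'][y:y+H,x:x+W,::-1]),(W*k,H*k),interpolation=cv2.INTER_CUBIC)
for d,col in((40,(255,0,0)),(45,(0,0,255)),(50,(0,160,0))):
    t=np.radians(d);q=(proj(im,[g(t,0,.11,.004),g(t,.194,.11,.004),g(t,.194,-.11,.004),g(t,0,-.11,.004)])+[-1,1]-[x,y]+.5)*k
    cv2.polylines(a,[q.round().astype(int)],True,col,1)
cv2.imwrite('pics/h2.png',a)
```

```text
[ 0.58940022 -0.25881369  0.25521941] [-0.34085072  0.07297016 -0.93728125] [-8.33988277  1.79971459  6.3982046 ] 0.11738385486612575 0.0026158917018659963
bar rel hinge -0.07030990653756997 0.14521800527800166 r 0.161343583740549 lid deg from bar 44.0252210938671
```

View pics/h2.png

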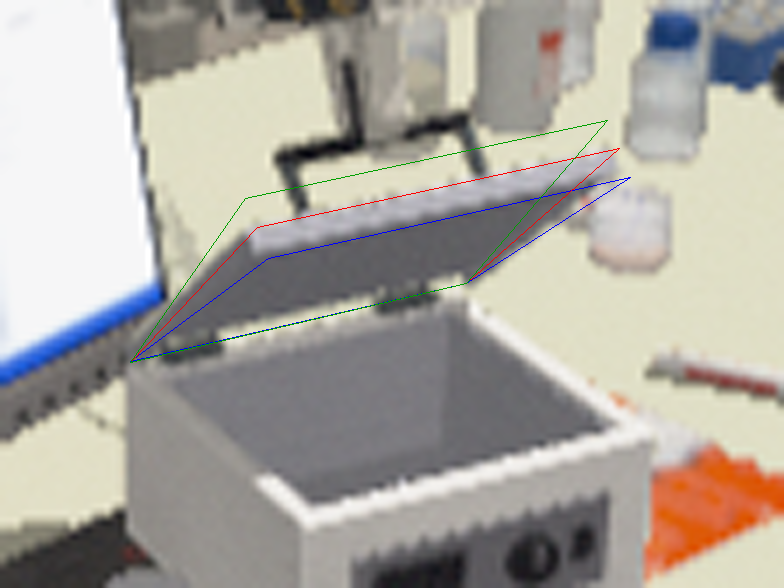

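Request:
move_arm(series=[[0.1,-0.02,0.1,0,0,0],[0.1,-0.02,0.1,0,0,0],[0,0,0,0,0,0],[0,0,0,0,0,0],[0,0,0,0,0,0],[0,0,0,0,0,0]])

```text
clock: 18.7
position: [0.5919, -0.2593, 0.2566]
ee_rot: [-2.217, -1.788, 0.322]
force: [-5.7, 1.8, 2.2]
width: 0.121
```

Run:
```python
from h import *
from scipy.spatial.transform import Rotation as R
ims={n:cam(n) for n in('top','side')};im=ims['side']
s=monitor.observe();p=np.array(s['position']);tz=R.from_rotvec(s['ee_rot']).as_matrix()[:,2];print(p,s['force'],s['width'],np.abs(s['dq']).max(),s['clock'])
w=-.213;c,sn=np.cos(w),np.sin(w);e=np.array([c,sn]);uh=e@np.array([.5137,-.2424])+.150
bar=p-.0064*tz;u=e@bar[:2]-uh;z=bar[2]-.116
print('r',np.hypot(u,z),'deg',np.degrees(np.arctan2(z,-u))-20.14, 'by z only',np.degrees(np.arcsin(z/.1598))-20.14)
# lid angle from image: fit the lid quad's plate silhouette to net's mask
B=np.array([.5675,-.2563])
g=lambda th,a,b,h:(lambda X,Z:[B[0]+c*X-sn*b,B[1]+sn*X+c*b,Z])(.094-a*np.cos(th)+h*np.sin(th),.116+a*np.sin(th)+h*np.cos(th))
G=cv2.cvtColor(im['color'],cv2.COLOR_RGB2GRAY)
for d in range(40,51):  # front edge: mean |gradient| along predicted upper front edge
    t=np.radians(d);q=proj(im,[g(t,.194,b,.012) for b in np.linspace(-.1,.1,60)])+[-1,1]
    v=lambda o:cv2.remap(G.astype(np.float32),q[:,0].astype(np.float32)[None],(q[:,1]+o).astype(np.float32)[None],1)
    print(d,round(float(np.abs(v(.7)-v(-.7)).mean()),1),end='; ')
print()
for n in ims:
  for th,q0,zz,z in [('bottle',0,0,0),('timer',0,0,0),('dish',0,0,0),('beaker',0,0,0),('flask',0,0,0)]:
    r=outline_of(n,th)
    if r: ys,xs=np.nonzero(r[0]['mask']);print(n,th,round(r[0]['p'],2),xs.mean().round(1),ys.mean().round(1))
```

```text
[ 0.59183167 -0.25929857  0.25659146] [-5.23030628  2.64968581  1.49113944] 0.11884618156606597 0.002048321032551593 18.8
r 0.1615258837137612 deg 45.027815425564754 by z only 46.40074644053544
40 50.7; 41 18.4; 42 8.8; 43 19.9; 44 23.1; 45 12.6; 46 8.0; 47 14.8; 48 23.2; 49 20.1; 50 22.0; 
top bottle 0.53 224.8 179.3
top timer 0.5 170.9 189.7
top dish 0.57 204.7 187.8
top beaker 0.52 379.0 223.4
top flask 0.47 230.3 227.6
side bottle 0.69 217.3 219.4
side timer 0.65 171.0 255.4
side flask 0.96 255.5 243.6
```

```bash
python3 -c "
from h import *
print(workorder.sign_off()); s=monitor.observe(); print(s['clock'],s['position'],s['width'])"
```

```text
the job is handed in; nothing more can be done
None
the job is handed in; nothing more can be done
```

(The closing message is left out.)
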